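# Open the green-lidded touch bin on the sill

### The arm

A 7-joint arm with a two-finger parallel gripper is mounted at the origin on the work surface. World frame = base frame: x ahead of the robot, y to its left, z up, the work surface at z = 0. Lengths are in m, angles in rad, forces in N, time in s.
With the tool pointing down it reaches from about 0.4 to 0.85 m from the base axis. Payload 10.4 kg.
Tool frame: the origin (TCP) lies at the very end of the fingers, on their centre line; the grasp point (between the pads) lies 19 mm behind it; y points along the fingers, x is the direction in which the jaws open and shut, and the axes are right-handed (so a half turn about y gives the same grasp; the last joint's range is limited). The gripper opens to 87 mm and grips with 3 to 60 N. Pads are 19 mm wide; open, the fingers measure 117 mm over their backs; the gripper's body (75 mm by 190 mm) begins 51 mm behind the grasp point.
Start: joints at [-1.226, 0.332, -0.065, 1.46, 0.022, 1.35, -0.088], TCP at [0.225, 0.583, 0.223] pointing down, gripper open.
Joint ranges: [-2.6, 2.6], [-0.5, 2.12], [-1.47, 1.34], [0.16, 2.42], [-1.27, 4.41], [0.06, 2.06], [-2.6, 2.6]. Speed limits (rad/s): [2.22, 2.22, 2.79, 2.79, 3.14, 3.14, 3.14].

### API

Orientations are given as a unit quaternion [x, y, z, w].
In Python, from bench import readout, vision, r gives the robot as it stands.
- The arm moves only by the tool arm_command, never from a script. Its argument "targets" is a list that holds one entry, the list of rows, each a list of 6 numbers: the shift along the tool's x, y, z in m, then the turn, a rotation vector about the tool's x, y, z in degrees. A call has 1 to 12 rows; each row shifts and turns the commanded pose from where the row before left it, along the tool's axes as they then stand; what a row does not reach is not made up. A row lasts 1/12 s, in which the tool goes at most 41.7 mm and 7.16 degrees, less where a joint would pass 70% of its speed; a pose out of reach is approached as far as the arm can. A call is refused whole if a number of a shift passes 0.0417 or a number of a turn 7.16, either way. A call with a gripper value outside its range is refused whole. "hand" is the opening, from 0 (shut) to 1 (fully open), set as the call begins (left out, the last holds). The fingers move at their own pace and stop on an object; "grip_force" is the grip in N (left out, the last holds). Time passes only in rows, so rows that do not move let the fingers close. It gives the time, the measured TCP pose, the force and the opening at its end, in the units of the state.
- readout.read_state(): the state, without advancing time (a new reading comes with each control period).
- vision.camera(name): name is "side" or "top"; returns a dict with "pixels" (384x512x3 uint8, blue, green, red), "fovy" (degrees; the focal length in pixels is half the picture's height over the tangent of half this angle, whatever the lens; pixels are square), "cx", "cy" (the principal point, pixels), "R" (3x3) and "t" (3): a world point X has camera coordinates R X + t. Camera axes: x right, y down, z forward; pixel columns grow to the right and rows downward; lengths in m; the calibration is good to about 2 mm. A picture is of the moment at which its call begins. There is no depth.
- r.close_job(): hands the job in, once; it reports no verdict.
The state is a dict: "time": time; "joint_positions": joint angles; "joint_vel": joint speeds; "joint_torque": joint torques, N m; "ee_pos": TCP position; "eef_rot": TCP orientation; "ft_force": force on the tool from outside, world axes, zero at the start; "torque": the same for the moment, N m; "width": finger opening in m.
Only numpy, scipy, OpenCV 4.12 (cv2) and the standard library are available. Lean on these libraries where they do the work, as an engineer would, in place of code of your own. Each camera call takes 0.05 s, during which the arm holds its last target.

### The job

Open the steel touch bin with the green lid: with your fingertips press the front of the lid down until the catch inside gives, then let go and move away so that the spring swings the lid fully open by itself. Do not pull or lift the lid up, do not force it, leave the grey-lidded bin shut, and do not shift, lift or knock over either bin or anything else standing on the sill.

Things in the scene. Friction and masses are not known exactly. Their poses are not given: they have to be found in the camera images.
- green_bin: Food-waste bin with the green lid: loose round steel tabletop bin, 170 mm across, 217 mm high to the top of the shut, level lid (178 mm across); about 1 kg. Origin at the centre of its underside, z up. Its front, with the catch, is its own -x side, turned roughly to the robot; the black hinge housing is on its +x side, 103 mm out.
- green_bin_pad (a point): Centre of the dark round thumb pad (26 mm across) on top of the green lid at its front, 70 mm from the lid's centre opposite the hinge, 218 mm above the sill when shut; it moves with the lid. Press here, straight down: the lid gives under about 4 N, the touch catch lets go after about 4 mm and stays unlatched, and a firm stop comes at about 7 mm.
- green_bin_lid (a joint): Angle of the green lid about its hinge (level, 90 mm behind the lid's centre, 204 mm above the sill): 0 shut, -0.045 rad pressed to the stop, +1.4 fully open, front edge about 175 mm above the rim. Once unlatched and let go, a spring lifts it at about 1.5 rad/s and holds it open; fingers left above the lid stop it, and it follows them as they rise.
- grey_bin: Second bin of exactly the same build, with a grey lid, to be left shut. Origin at the centre of its underside.
- grey_bin_lid (a joint): Angle of the grey lid, same meaning: 0 shut, positive open.
- dispenser: Empty stainless push dispenser with chrome press pump, 68 mm across, 178 mm high, its spout reaching 52 mm from the axis; loose, 0.2 kg; origin at the centre of its underside.
- nail_brush: Grey plastic nail brush lying bristles down, 45 x 95 x 45 mm, long along its y; loose; origin at the centre of its underside.
- sugar_bowl: White ceramic sugar bowl with its lid on, 96 mm across (128 mm over its two ears), 104 mm high; loose; origin at the centre of its underside.

How it is judged:
On the way, in this order (a step that is already met when the one before it is completed fails the run):
1. the fingers press the green lid down against its catch (value of joint green_bin_lid below -0.016 rad and contact force between the fingers and green_bin_lid above 0.5 N), for 0.02 s.
2. the spring has swung the green lid fully open with nothing touching it (value of joint green_bin_lid above 1.25 rad and contact force between the arm and green_bin_lid below 0.1 N), for 0.2 s.
At the end, for the whole second after the job is handed in: The green lid stands open on its own spring (more than 1.25 of its 1.4 rad), the grey lid is shut, both bins stand upright and at rest within 30 mm of where they stood, and the dispenser, nail brush and sugar bowl stand within 30 mm of where they were (value of joint green_bin_lid above 1.25 rad and value of joint grey_bin_lid between -0.02 and 0.05 rad and distance of each of green_bin, grey_bin, dispenser, nail_brush, sugar_bowl from where it was at the start of the episode below 0.03 m and angle between each of green_bin, grey_bin's own z axis and vertical below 0.05 rad and linear speed of green_bin below 0.02 m/s and angle between each of dispenser, sugar_bowl's own z axis and vertical below 0.1 rad); the robot touches nothing.
It fails at once if the green lid is pulled or carried up by hand instead of by its spring (value of joint green_bin_lid above 0.9 rad and contact force between the arm and green_bin_lid above 3 N).
It fails at once if the lid is forced (more than 60 N) (contact force between the arm and green_bin_lid above 60 N).
It fails at once if the grey bin is opened (value of joint grey_bin_lid above 0.1 rad).
It fails at once if a bin is lifted, shoved or tipped (distance of any of green_bin, grey_bin from where it was at the start of the episode above 0.04 m or angle between any of green_bin, grey_bin's own z axis and vertical above 0.2 rad).
It fails at once if the dispenser, brush or sugar bowl is lifted, shoved or knocked over (distance of any of dispenser, nail_brush, sugar_bowl from where it was at the start of the episode above 0.04 m or angle between any of dispenser, sugar_bowl's own z axis and vertical above 0.3 rad).
It also fails if it takes over 32 s, if anything falls off the work surface, if the arm or the gripper's body presses on something with over 40 N, if the wrist force passes 120 N, or if a joint passes its speed limit or range.

## Working session

There is one attempt and no reset: what is moved stays moved. The work goes in short steps, Python scripts to look and compute and a tool call to move; the robot and the scene stay as the last step left them, time stands still between calls to the robot, and variables do not carry over. Pictures are saved under pics/ and viewed, and the job is handed in when it is done.

Besides the shell and the picture viewer there is one more tool, called after "Request:" in YAML: its name, and indented under it one key for each argument. arm_command: Moves the arm, as the interface text tells. Its arguments: {"type":"object","properties":{"targets":{"type":"array","items":{"type":"array","items":{"type":"array","items":{"type":"number"}}}},"hand":{"type":"number"},"grip_force":{"type":"number"}},"required":["targets"]}

```bash
mkdir -p pics; ls; python3 - <<'E'
from bench import readout, vision
import cv2
s=readout.read_state()
for k,v in s.items(): print(k,v)
for n in("side","top"):
    c=vision.camera(n); cv2.imwrite(f"pics/{n}0.png",c["pixels"]); print(n,c["fovy"],c["cx"],c["cy"],c["R"],c["t"])
E
```

```text
pics
time 0.0
joint_positions [-1.22558889  0.33282974 -0.06471479  1.46092392  0.02160907  1.3498944
 -0.08851496]
joint_vel [ 3.52850633e-04  9.80133110e-05  1.84058973e-03 -1.19968105e-03
 -6.43508432e-05  1.36060269e-03  1.12583403e-03]
joint_torque [ 5.04679465e-04 -6.23258901e+01  2.47302029e-02 -3.89878643e+01
 -6.14213501e-02  4.01805213e-02  1.68458505e-04]
ee_pos [0.22459553 0.58284709 0.2217886 ]
eef_rot [ 0.58328991  0.39975814 -0.40052276 -0.58270733]
ft_force [ 0.2373356   0.82392806 -0.13527085]
torque [ 0.01528179  0.00600093 -0.00085419]
width 0.08711744952750136
side 53.95067467643227 256.3093764586866 185.74304302459677 [[-0.35648959  0.93429418  0.00309188]
 [ 0.89115396  0.3410193  -0.29924982]
 [-0.28064176 -0.10392411 -0.95416979]] [ 0.125936   -0.52184276  1.42063375]
top 43.209789507055646 253.01189330637524 190.4427260657781 [[ 1.52884771e-02 -9.99878268e-01  3.11628246e-03]
 [-9.80887557e-01 -1.56025758e-02 -1.93948859e-01]
 [ 1.93973871e-01 -9.15399961e-05 -9.81006692e-01]] [0.06944274 0.5934814  1.4407732 ]
```

View pics/side0.png

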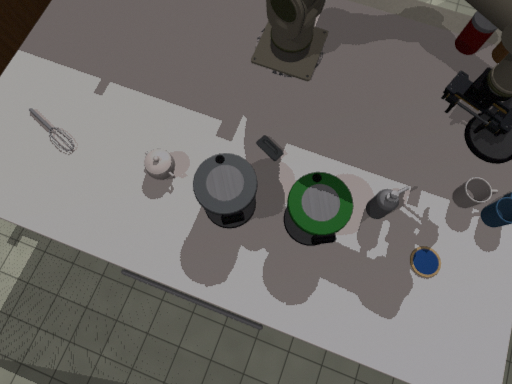

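View pics/top0.png

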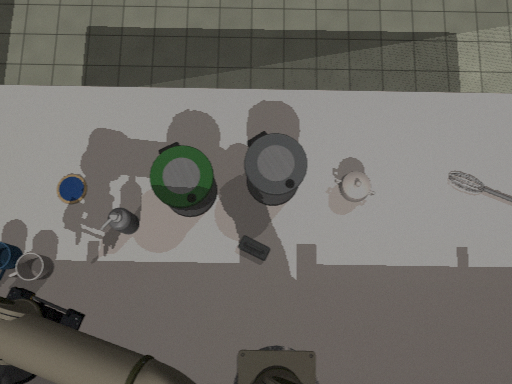

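The side view shows the green lid at about (320,203), with its pad at (317,178) and hinge at (323,238). In the top view the lid is at about (182,177), the pad at (191,198) and the hinge at (171,150). The dispenser stands left of the lid, at about (120,220) in the top view. Next I'll measure these properly.

```bash
cat > h.py <<'E'
import numpy as np,cv2
from bench import vision,readout
def cam(n):
    c=vision.camera(n); c["f"]=c["pixels"].shape[0]/2/np.tan(np.radians(c["fovy"])/2);c["R"]=np.array(c["R"]);c["t"]=np.array(c["t"]);return c
def ray(c,p):
    d=c["R"].T@np.array([(p[0]-c["cx"])/c["f"],(p[1]-c["cy"])/c["f"],1]);o=-c["R"].T@c["t"];return o,d
def plane(c,p,z):
    o,d=ray(c,p);return o+d*(z-o[2])/d[2]
def tri(a,p,b,q):
    A=np.zeros((3,3));v=np.zeros(3)
    for o,d in(ray(a,p),ray(b,q)):
        d=d/np.linalg.norm(d);M=np.eye(3)-np.outer(d,d);A+=M;v+=M@o
    return np.linalg.solve(A,v)
E
python3 - <<'E'
from h import *
P={};C={}
for n,roi in(("side",(280,165,365,255)),("top",(140,135,225,225))):
    c=cam(n);C[n]=c;im=c["pixels"];x0,y0,x1,y1=roi
    hsv=cv2.cvtColor(im,cv2.COLOR_BGR2HSV)
    g=((hsv[...,0]>40)&(hsv[...,0]<85)&(hsv[...,1]>120)&(hsv[...,2]>30)).astype(np.uint8)
    m=np.zeros_like(g);m[y0:y1,x0:x1]=g[y0:y1,x0:x1]
    pts=np.argwhere(m)[:,::-1].astype(np.int32);hull=cv2.convexHull(pts)
    e=cv2.fitEllipse(hull);print(n,"lid",e,m.sum())
    # dark pad
    im_=np.zeros_like(g);cv2.fillConvexPoly(im_,hull,1)
    d=((im.max(2)<45)&(im_>0)).astype(np.uint8)
    k,l,st,ce=cv2.connectedComponentsWithStats(d)
    for i in range(1,k):
        if st[i,4]>15: print(" dark",st[i],ce[i], plane(c,ce[i],.218))
    print(" lid c",plane(c,e[0],.212)); P[n]=e[0]
    cr=cv2.resize(im[y0-30:y1+30,x0-30:x1+30],None,fx=4,fy=4,interpolation=cv2.INTER_CUBIC);cv2.imwrite(f"pics/{n}_z.png",cr)
print(tri(C["side"],P["side"],C["top"],P["top"]))
E
```

```text
side lid ((319.4949035644531, 203.80587768554688), (61.90800476074219, 64.65554809570312), 112.12835693359375) 1898
 dark [312 173  10  10  81] [316.48148148 177.18518519] [0.53802458 0.24665259 0.218     ]
 dark [288 207  30  28  53] [299.37735849 223.9245283 ] [0.67821932 0.24507928 0.218     ]
 lid c [0.60510239 0.2781886  0.212     ]
top lid ((180.8582763671875, 175.9431915283203), (59.55650329589844, 61.44325256347656), 81.3342514038086) 484
 dark [187 193  10  10  72] [191.30555556 197.61111111] [0.53793183 0.24781337 0.218     ]
 lid c [0.59980642 0.28009312 0.212     ]
[0.60204288 0.28015893 0.20285712]
```

```bash
cat >> h.py <<'E'
from scipy.spatial.transform import Rotation as Ro
def go(tgt,front=np.array([-.9,-.437,0])):
    s=readout.read_state();R=Ro.from_quat(s["eef_rot"]).as_matrix();p=np.array(s["ee_pos"])
    print("t",s["time"],"p",p.round(4),"F",np.round(s["ft_force"],2),"w",s["width"]);print("tool axes cols\n",R.round(3))
    y=np.array([0,0,-1.]);f=front/np.linalg.norm(front)
    out=[]
    for sg in(1,-1):
        z=sg*f;x=np.cross(y,z);Rt=np.stack([x,y,z],1)
        print("turn deg",sg,np.degrees(Ro.from_matrix(R.T@Rt).as_rotvec()).round(2))
    print("shift in tool",(R.T@(np.array(tgt)-p)).round(4),"world",(np.array(tgt)-p).round(4))
E
python3 - <<'E'
from h import *
go([.538,.247,.28])
c=cam("top")
for n,p in(("disp top",(116,216)),("disp base",(126,224))): print(n,plane(c,p,.178),plane(c,p,0))
E
```

```text
t 0.2 p [0.2247 0.583  0.2221] F [-0.46 -0.44  0.79] w 0.08712992834786706
tool axes cols
 [[ 0.36  -0.    -0.933]
 [ 0.933 -0.001  0.36 ]
 [-0.001 -1.    -0.   ]]
turn deg 1 [-2.000e-02 -4.697e+01 -4.000e-02]
turn deg -1 [ 6.0000e-02  1.3303e+02 -2.0000e-02]
shift in tool [-0.2009 -0.0577 -0.4132] world [ 0.3133 -0.336   0.0579]
disp top [0.48935268 0.46217159 0.178     ] [0.51410218 0.5127053  0.        ]
disp base [0.46722899 0.43263298 0.178     ] [0.48906209 0.47927283 0.        ]
```

View pics/top_z.png

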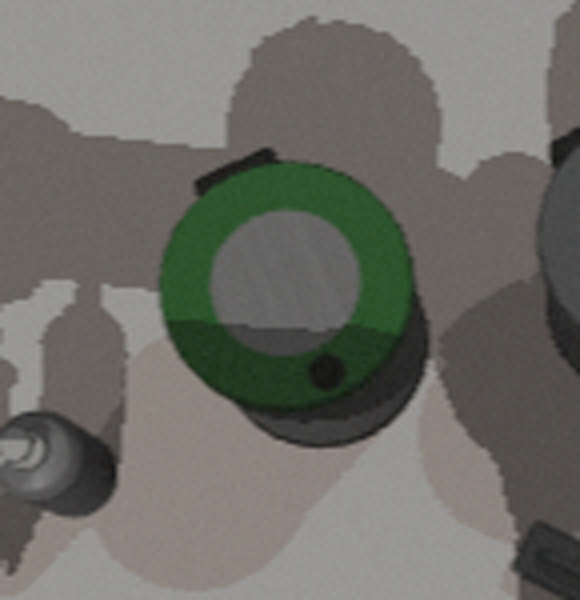

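The pad comes out the same in both views, at (0.538, 0.247). It is 72 mm from the lid centre and on the front side, as it should be. I'll lift, shut the fingers and turn the tool first.

Request:
arm_command:
  targets:
    - [[0, -0.03, 0, 0, 0, 0], [0, -0.03, 0, 0, 0, 0], [0, -0.03, 0, 0, 0, 0], [0, 0, 0, 0, -5.87, 0], [0, 0, 0, 0, -5.87, 0], [0, 0, 0, 0, -5.87, 0], [0, 0, 0, 0, -5.87, 0], [0, 0, 0, 0, -5.87, 0], [0, 0, 0, 0, -5.87, 0], [0, 0, 0, 0, -5.87, 0], [0, 0, 0, 0, -5.87, 0], [0, 0, 0, 0, 0, 0]]
  hand: 0
  grip_force: 20

```text
time: 1.25
ee_pos: [0.2248, 0.5831, 0.3124]
eef_rot: [-0.374, -0.6, 0.6, 0.374]
ft_force: [0.1, 0.2, -0.6]
width: 0.0149
```

```bash
python3 -c "
from h import *
go([.538,.247,.28])"
```

```text
t 1.25 p [0.2248 0.5831 0.3124] F [ 0.07  0.18 -0.65] w 0.014907109196771743
tool axes cols
 [[-0.441 -0.    -0.898]
 [ 0.898 -0.    -0.441]
 [-0.    -1.     0.   ]]
turn deg 1 [-0.01  0.26 -0.01]
turn deg -1 [-1.0000e-02 -1.7974e+02  1.0000e-02]
shift in tool [-0.4398  0.0324 -0.133 ] world [ 0.3132 -0.3361 -0.0324]
```

Request:
arm_command:
  targets:
    - [[-0.0275, 0, -0.0083, 0, 0, 0], [-0.0275, 0, -0.0083, 0, 0, 0], [-0.0275, 0, -0.0083, 0, 0, 0], [-0.0275, 0, -0.0083, 0, 0, 0], [-0.0275, 0, -0.0083, 0, 0, 0], [-0.0275, 0, -0.0083, 0, 0, 0], [-0.0275, 0, -0.0083, 0, 0, 0], [-0.0275, 0, -0.0083, 0, 0, 0], [-0.0275, 0, -0.0083, 0, 0, 0], [-0.0275, 0, -0.0083, 0, 0, 0], [-0.0275, 0, -0.0083, 0, 0, 0], [-0.0275, 0, -0.0083, 0, 0, 0]]

```text
time: 2.25
ee_pos: [0.4592, 0.3286, 0.3126]
eef_rot: [0.376, 0.599, -0.598, -0.377]
ft_force: [1.0, -0.3, 0.8]
width: 0.0004
```

Request:
arm_command:
  targets:
    - [[-0.0275, 0, -0.0083, 0, 0, 0], [-0.0275, 0, -0.0083, 0, 0, 0], [-0.0275, 0, -0.0083, 0, 0, 0], [-0.0275, 0, -0.0083, 0, 0, 0], [0, 0, 0, 0, 0, 0], [0, 0, 0, 0, 0, 0]]

```text
time: 2.75
ee_pos: [0.5372, 0.2437, 0.3123]
eef_rot: [-0.377, -0.598, 0.598, 0.377]
ft_force: [-0.3, 1.1, -0.1]
width: 0.0004
```

```bash
python3 -c "
from h import *
for n in('side','top'): cv2.imwrite(f'pics/{n}1.png',cam(n)['pixels'])
go([.538,.247,.23])"
```

```text
t 2.85 p [0.5358 0.2462 0.3124] F [0.39 0.4  0.24] w 0.0007397946273789498
tool axes cols
 [[-0.436 -0.    -0.9  ]
 [ 0.9    0.    -0.436]
 [ 0.001 -1.     0.   ]]
turn deg 1 [-0.01 -0.07  0.04]
turn deg -1 [-6.0000e-02  1.7993e+02 -2.0000e-02]
shift in tool [-0.0003  0.0824 -0.0024] world [ 0.0022  0.0008 -0.0824]
```

Request:
arm_command:
  targets:
    - [[0, 0.025, -0.002, 0, 0, 0], [0, 0.025, 0, 0, 0, 0], [0, 0.025, 0, 0, 0, 0], [0, 0.009, 0, 0, 0, 0], [0, 0, 0, 0, 0, 0], [0, 0, 0, 0, 0, 0]]

```text
time: 3.35
ee_pos: [0.5378, 0.2471, 0.2294]
eef_rot: [0.375, 0.6, -0.599, -0.375]
ft_force: [0.4, 0.1, -0.1]
width: 0.0007
```

```bash
python3 -c "
from h import *
ims=[]
for n,(x,y) in (('side',(320,195)),('top',(186,190))):
  im=cam(n)['pixels'];ims.append(cv2.resize(im[y-48:y+48,x-48:x+48],None,fx=4,fy=4,interpolation=cv2.INTER_CUBIC))
cv2.imwrite('pics/z2.png',np.hstack(ims))
go([.538,.247,.218])"
```

```text
t 3.45 p [0.5386 0.247  0.2305] F [ 0.12  0.62 -0.58] w 8.970694251142887e-05
tool axes cols
 [[-0.437  0.002 -0.9  ]
 [ 0.9    0.002 -0.437]
 [ 0.    -1.    -0.003]]
turn deg 1 [0.15 0.   0.02]
turn deg -1 [ 4.0e-02 -1.8e+02 -2.4e-01]
shift in tool [0.0003 0.0125 0.0006] world [-0.0006  0.     -0.0125]
```

View pics/z2.png

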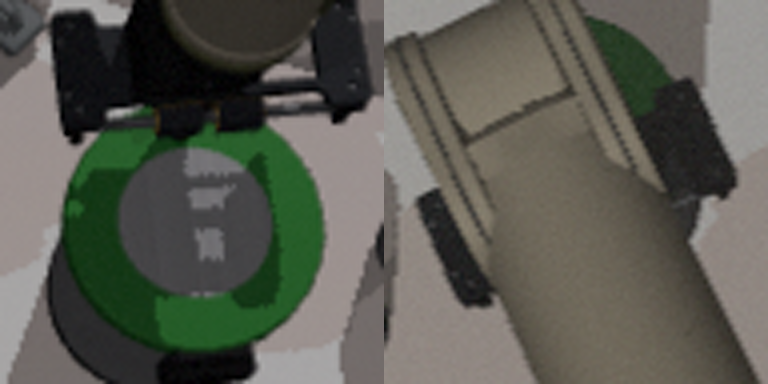

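The side view shows the shut fingertips over the pad at the lid's front edge, clear of the hinge and the dispenser. The TCP is at z 0.230, 12 mm above the pad. Now I'll press slowly.

Request:
arm_command:
  targets:
    - [[0, 0.003, 0, 0, 0, 0], [0, 0.003, 0, 0, 0, 0], [0, 0.003, 0, 0, 0, 0], [0, 0.002, 0, 0, 0, 0], [0, 0.002, 0, 0, 0, 0], [0, 0.001, 0, 0, 0, 0], [0, 0.001, 0, 0, 0, 0], [0, 0.001, 0, 0, 0, 0], [0, 0, 0, 0, 0, 0], [0, 0, 0, 0, 0, 0]]

```text
time: 4.28
ee_pos: [0.5379, 0.2461, 0.213]
eef_rot: [-0.375, -0.599, 0.599, 0.375]
ft_force: [-3.2, -1.4, 5.1]
width: 0.0005
```

Request:
arm_command:
  targets:
    - [[0, 0.001, 0, 0, 0, 0], [0, 0.001, 0, 0, 0, 0], [0, 0, 0, 0, 0, 0]]

```text
time: 4.53
ee_pos: [0.5378, 0.2461, 0.211]
eef_rot: [-0.375, -0.599, 0.599, 0.375]
ft_force: [-3.2, -1.9, 5.2]
width: 0.0006
```

The tool is about 6–7 mm down at 5 N, which is past the 4 mm catch. Now I'll let go quickly, moving up and outward.

Request:
arm_command:
  targets:
    - [[0, -0.035, 0.015, 0, 0, 0], [0, -0.028, 0.028, 0, 0, 0], [0, -0.025, 0.03, 0, 0, 0], [0, -0.02, 0.03, 0, 0, 0], [0, -0.02, 0.03, 0, 0, 0], [0, -0.01, 0.01, 0, 0, 0], [0, 0, 0, 0, 0, 0], [0, 0, 0, 0, 0, 0], [0, 0, 0, 0, 0, 0], [0, 0, 0, 0, 0, 0], [0, 0, 0, 0, 0, 0], [0, 0, 0, 0, 0, 0]]

```text
time: 5.53
ee_pos: [0.4097, 0.1839, 0.3475]
eef_rot: [-0.375, -0.599, 0.6, 0.376]
ft_force: [0.2, -0.4, -0.1]
width: 0.0003
```

```bash
python3 -c "
from h import *
ims=[cam(n)['pixels'] for n in('side','top')]
cv2.imwrite('pics/z3.png',np.hstack([cv2.resize(i,(400,300)) for i in ims]))
go([.538,.247,.218])"
```

```text
t 5.6333 p [0.4096 0.1839 0.348 ] F [ 0.12 -0.94  0.06] w 0.00037925569606155063
tool axes cols
 [[-0.437 -0.001 -0.9  ]
 [ 0.9   -0.001 -0.437]
 [-0.    -1.     0.001]]
turn deg 1 [-0.05 -0.01 -0.01]
turn deg -1 [ 1.0000e-02  1.7999e+02 -9.0000e-02]
shift in tool [ 0.0008  0.1299 -0.1432] world [ 0.1284  0.0631 -0.13  ]
```

View pics/z3.png

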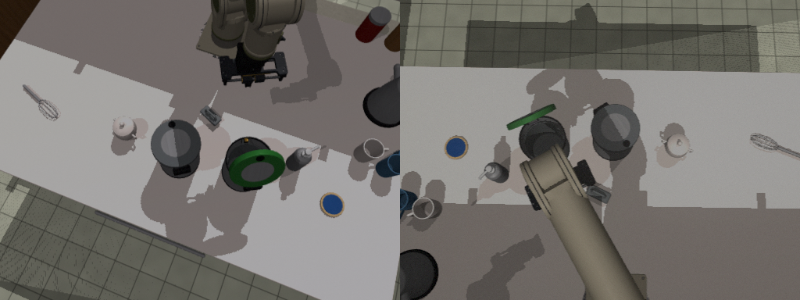

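The lid is swinging open: it is tilted up in the side view at about (257,168) and nearly edge-on in the top view at about (530,117). I'll wait until it is fully open, then check its angle and that nothing has moved.

Request:
arm_command:
  targets:
    - [[0, 0, 0, 0, 0, 0], [0, 0, 0, 0, 0, 0], [0, 0, 0, 0, 0, 0], [0, 0, 0, 0, 0, 0], [0, 0, 0, 0, 0, 0], [0, 0, 0, 0, 0, 0], [0, 0, 0, 0, 0, 0], [0, 0, 0, 0, 0, 0], [0, 0, 0, 0, 0, 0], [0, 0, 0, 0, 0, 0], [0, 0, 0, 0, 0, 0], [0, 0, 0, 0, 0, 0]]

```text
time: 6.63
ee_pos: [0.4094, 0.1838, 0.3485]
eef_rot: [0.375, 0.599, -0.599, -0.375]
ft_force: [0.1, 1.0, -0.0]
width: 0.0004
```

```bash
python3 - <<'E'
from h import *
C={n:cam(n) for n in('side','top')}
ims=[C[n]['pixels'] for n in C]
a=ims[0][130:270,110:430]; b=ims[1][100:240,100:420]
o=cv2.imread('pics/side0.png')[130:270,110:430]; p=cv2.imread('pics/top0.png')[100:240,100:420]
cv2.imwrite('pics/z4.png',cv2.resize(np.vstack([np.hstack([o,a]),np.hstack([p,b])]),(800,350),interpolation=cv2.INTER_CUBIC))
cv2.imwrite('pics/side4.png',ims[0]);cv2.imwrite('pics/top4.png',ims[1])
# dark pad on the open lid in the side view, put on its vertical swing plane -> angle
c=np.array([.602,.279]);u=np.array([.9,.437])/np.hypot(.9,.437)
for n,roi in(('side',(290,170,385,250)),):
    im=C[n]['pixels'];hsv=cv2.cvtColor(im,cv2.COLOR_BGR2HSV)
    g=((hsv[...,0]>40)&(hsv[...,0]<85)&(hsv[...,1]>120)&(hsv[...,2]>30)).astype(np.uint8)
    x0,y0,x1,y1=roi;m=np.zeros_like(g);m[y0:y1,x0:x1]=g[y0:y1,x0:x1]
    hull=cv2.convexHull(np.argwhere(m)[:,::-1].astype(np.int32));print(cv2.fitEllipse(hull))
    i_=np.zeros_like(g);cv2.fillConvexPoly(i_,hull,1)
    k,l,st,ce=cv2.connectedComponentsWithStats(((im.max(2)<45)&(i_>0)).astype(np.uint8))
    for i in range(1,k):
        if st[i,4]<12: continue
        o,d=ray(C[n],ce[i]);h=np.array([*(c+.09*u),.204]);v=np.array([-u[1],u[0],0])
        X=o+d*((h-o)@v)/(d@v);r=X-h
        print(st[i],ce[i],X.round(3),"radius",np.hypot(r[:2]@-u,r[2]).round(3),"angle",np.arctan2(r[2],r[:2]@-u).round(3)-np.arctan2(.014,.16))
E
```

```text
((330.1561279296875, 223.0729522705078), (31.649520874023438, 74.98963165283203), 79.75139617919922)
[295 215  72  26 834] [328.44844125 226.79976019] [0.672 0.313 0.273] radius 0.07 angle 1.3087222870505384
```

View pics/z4.png

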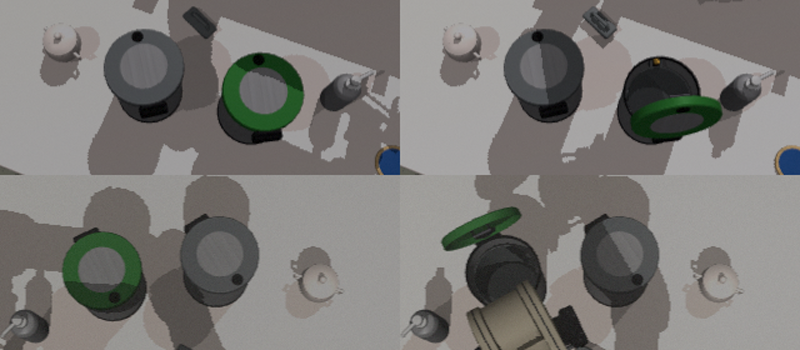

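Request:
arm_command:
  targets:
    - [[0, 0, 0, 0, 0, 0], [0, 0, 0, 0, 0, 0], [0, 0, 0, 0, 0, 0], [0, 0, 0, 0, 0, 0], [0, 0, 0, 0, 0, 0], [0, 0, 0, 0, 0, 0]]

```text
time: 7.23
ee_pos: [0.4094, 0.1838, 0.3485]
eef_rot: [0.375, 0.599, -0.599, -0.375]
ft_force: [0.5, -0.4, -0.0]
width: 0.0005
```

```bash
python3 - <<'E'
from h import *
C={n:cam(n) for n in('side','top')}
im=C['side']['pixels']
print("change since last pic",[int((cv2.absdiff(cv2.GaussianBlur(C[n]['pixels'],(5,5),0),cv2.GaussianBlur(cv2.imread(f'pics/{n}4.png'),(5,5),0)).max(2)>25).sum()) for n in C])
cv2.imwrite('pics/z5.png',cv2.resize(im[165:265,270:400],None,fx=5,fy=5,interpolation=cv2.INTER_CUBIC))
c=np.array([.602,.279]);u=np.array([.9,.437])/np.hypot(.9,.437);h=np.array([*(c+.09*u),.204]);v=np.array([-u[1],u[0],0])
for a in(1.1,1.25,1.4):
    r,z=.16,.014; rr=r*np.cos(a)-z*np.sin(a);zz=r*np.sin(a)+z*np.cos(a)
    X=np.array([*(h[:2]-u*rr),h[2]+zz])
    for n in C:
        q=C[n]["R"]@X+C[n]["t"];print(a,n,(q[:2]/q[2]*C[n]["f"]+[C[n]["cx"],C[n]["cy"]]).round(1))
E
```

```text
change since last pic [0, 0]
1.1 side [331.9 199.8]
1.1 top [168.6 152. ]
1.25 side [334.  208.6]
1.25 top [164.5 143.2]
1.4 side [335.9 218.3]
1.4 top [160.5 134.5]
```

View pics/z5.png

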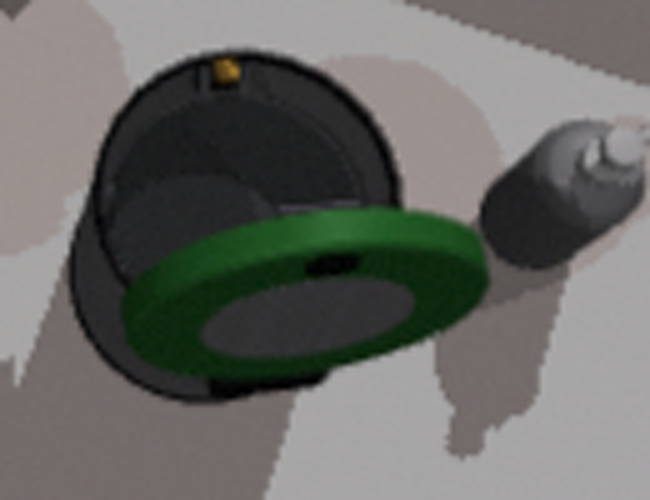

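The pad now sits at side pixel (336,218). That is where it should be at 1.4 rad (335.9, 218.3), and neither view has changed since the last picture. I'm handing the job in.

```bash
python3 -c "
from bench import r
print(r.close_job())"
```

```text
the job is handed in; nothing more can be done
None
```

The green bin's lid is fully open on its own spring, and I handed the job in at about 7.3 s of the 32 s allowed. I pressed the thumb pad at (0.538, 0.247) straight down about 6–7 mm with the shut fingertips, at about 5 N. Then I moved up and outward at once so the lid could swing free.

**Last checks:**
- **Lid angle:** the pad sits at side pixel (336, 218), where it should be at 1.4 rad. Nothing changed between the last two pictures in either view.
- **Arm:** the TCP stands clear at (0.409, 0.184, 0.348), with about 1 N or less on the wrist, which is sensor noise.
- **Other objects:** by eye against the start pictures, the grey lid is shut and both bins, the dispenser, brush and sugar bowl are where they were. I did not measure their positions afterwards.

**One check gave no usable result:** my automatic pad detection on the open lid merged with the dark lid area, giving a 0.07 m radius instead of 0.16 m. I dropped its 1.31 rad reading and used the pad's pixel position read from the enlarged picture instead.

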